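# Strike the split wooden core out of a finished paper shade

### The arm

A 7-joint arm with a two-finger parallel gripper is mounted at the origin on the work surface. World frame = base frame: x ahead of the robot, y to its left, z up, the work surface at z = 0. Lengths are in mm, angles in rad, forces in N, time in s.
With the tool pointing down it reaches from about 400 to 875 mm from the base axis. Payload 4.4 kg.
Tool frame: the origin (TCP) lies midway between the tips of the shut fingers; the grasp point (between the pads) lies 19 mm behind it; z points along the fingers, y is the line along which they close (so a half turn about z gives the same grasp; the last joint's range is limited). The gripper opens to 85 mm and grips with 20 to 120 N. Pads are 22 mm wide; open, the fingers measure 114 mm over their backs; the gripper's body (76 mm by 85 mm) begins 54 mm behind the grasp point. The pads swing forward as they close: fully open they stand 13 mm farther back than shut.
Start: joints at [1.207, 0.628, 0.038, 1.517, -0.027, 0.996, -0.02], TCP at [190.749, -621.396, 231.313] pointing down, gripper open.
Joint ranges: [-3.06, 3.06], [-0.37, 2.12], [-1.25, 1.32], [0.18, 2.47], [-1.1, 4.24], [0.23, 1.98], [-2.94, 2.94]. Speed limits (rad/s): [2.57, 2.57, 3.14, 3.14, 3.14, 3.14, 3.14].

### API

Orientations are given as [roll, pitch, yaw] about the fixed x, y, z axes, in that order (R = Rz(yaw) Ry(pitch) Rx(roll)).
In Python, from cell import read_state, get_image, finish_job gives the robot as it stands.
- The arm moves only by the tool send_rows, never from a script. Its argument "series" is a list of rows, each an object of numbers: "ax", "ay", "az": the turn, a rotation vector about the tool's x, y, z in rad; "dx", "dy", "dz": the shift along the tool's x, y, z in cm; "hand": the closure, from 0 (fully open) to 1 (shut). In form: [{"ax": .., "ay": .., "az": .., "dx": .., "dy": .., "dz": .., "hand": ..}, ...]. A call has 1 to 10 rows; each row is the pose to reach, as a shift and turn from the pose commanded when the call began, along the tool's axes at that moment; what a row does not reach only later rows make up. A row lasts 1/10 s, in which the tool goes at most 50 mm and 8.59 degrees, less where a joint would pass 70% of its speed; a pose out of reach is approached as far as the arm can. A call with a gripper value outside its range is refused whole. The fingers move at their own pace and stop on an object; the grip force is fixed at half the most. Time passes only in rows, so rows that repeat a pose let the fingers close. It gives the time, the measured TCP pose, the force, the opening and the grip force at its end, in the units of the state.
- read_state(): the state, without advancing time (a new reading comes with each control period).
- get_image(name): name is "scene" or "top" or "wrist"; returns a dict with "pixels" (480x640x3 uint8, red, green, blue), "mtx" (3x3 intrinsics, pixels), "R" (3x3) and "t" (3): a world point X has camera coordinates R X + t. Camera axes: x right, y down, z forward; pixel columns grow to the right and rows downward; lengths in mm; the calibration is good to about 2 mm. The wrist camera is an equidistant fisheye: a pixel r from the principal point sees the ray r / f radians off the axis. A picture is of the moment at which its call begins. There is no depth.
- finish_job(): hands the job in; it is judged then, once.
The state is a dict: "clock": time; "qpos": joint angles; "qd": joint speeds; "tau": joint torques, N m; "eef_pos": TCP position; "tool_rot": TCP orientation; "force": force on the tool from outside, world axes, zero at the start; "torque": the same for the moment, N m; "width": finger opening in mm; "gripper_force": force on a finger pad.
Only numpy, scipy, OpenCV 4.12 (cv2) and the standard library are available. Lean on these libraries where they do the work, as an engineer would, in place of code of your own. Each camera call takes 0.05 s, during which the arm holds its last target. There are 200 camera calls.

### The job

Take the wooden core out of the finished paper shade. Swing the hold-down arm well clear of it, pull the key piece straight up from between the two halves and stand it, foot down, fully home in the empty slot of the leaning rack; then squeeze the two halves together inside the shade, lift them out as a pair and stand them both upright in the tray. The shade is only paper: do not lean on it, and leave it standing where it is; drop nothing, and leave everything else on the bench as it lies.

Things in the scene. Friction and masses are not known exactly. Their poses are not given: they have to be found in the camera images.
- former_board: Fixed plywood board, 268 (x) by 200 (y) mm, 18 thick, that carries core, shade and hold-down post. Origin: on the bench, below the core's middle; it reaches from -120 to +148 mm along x. A steel post 18 mm thick, its top 208 mm above the bench, stands at x +125 mm, y 0, beyond the core. The core's halves lie either side of the key along the board's x.
- hold_down (a joint): Angle (rad) of the steel hold-down arm about its post. Near 0 (up to 0.15) it points at the robot, 3 mm above the key's top, and stops it rising; it grows as the arm swings clockwise seen from above, out over the board's +y side, up to 2.2. Light friction (about 0.4 N at the knob) keeps it where left. Well clear from 1.2.
- hold_down_knob (a point): Middle of the arm's upright round black knob, 24 mm in diameter, from 16 mm below to 19 mm above this point, 160 mm from the pivot. The bar that carries it is 24 mm wide and 8 thick, its top 26 mm below this point.
- hold_down_pivot (a point): Point on the post's axis, level with the knob's middle; the knob travels on a circle of 160 mm radius about it.
- key_mid (a point): The key: light wooden slab 36 mm thick (x), 103 wide (y), 95 high, two dovetail tails on each broad face (52 mm over the tails), standing between the halves and interlocked with them: it moves only straight up, free after 95 mm. A pull 85 mm high stands on top. 180 mm high in all, 210 to 340 g. This point: half-way up, 90 mm above the foot, z up along it.
- key_pull (a point): Centre of the upper part of the key's pull, a square-sided wooden stem 28 mm (key's x) by 32 mm (key's y), alone above the rest. This point is on its axis, 158 mm above the key's foot and 22 mm below its top. The halves' lugs end 27 mm below this point.
- front_half_lug (a point): Centre of the lug on the half nearer the robot (bulging, D-shaped, light wood, 95 mm high, 101 wide, 180 g). Lug 12.5 mm thick (x), 21 wide (y), rising 36 mm from the half's flat top, flush with its inner face. This point: 18 mm above that flat top, 18 below the lug's top, 113 above the half's foot, 6 mm from the inner face. x points outward from the other half.
- back_half_lug (a point): The same on the other half. At first the lugs are 64 mm over their outer faces along the board's x. With the key gone the halves slide together on the board until their inner faces meet (25 mm over both lugs); only then do their bulging sides (85 mm over both) pass the shade's mouth. Foot of the closed pair: about 57 (x) by 93 (y) mm.
- shade_mid (a point): The finished paper shade: loose pleated pink shell round the core, standing on the board, 92 mm high, open at both ends, wall 3 mm, mouth 110 by 110 mm inside, bulging to 136 mm along its x. Its rim is 3 mm below the halves' flat tops. About 220 g. This point: its middle, 46 mm up.
- rack_slot: Empty slot of the fixed plywood rack. Origin: middle of its floor. z: up along the slot, leaning 30 degrees from upright, towards the robot's side; x: across it, y: its width. Inside 60 mm across, 116 wide; the -x wall, 85 mm high, carries what leans in it; +x wall 65 mm. The key fits with its x across the slot, either way round. A spare piece 95 mm long leans in a second slot at x = 62 mm.
- tray: Fixed open wooden tray, empty, 220 (x) by 180 (y) mm outside, 26 high, walls and floor 7 mm thick. Origin: centre of its underside.
- spare_piece: Bystander: plain wooden block, 95 mm long, leaning in the rack's other slot. Origin: middle of its foot.
- glue_bowl: Bystander: white bowl, 88 mm in diameter, 50 high. Origin: underside.
- jar: Bystander: amber jar with metal lid, 68 mm in diameter, 95 high. Origin: underside.
- varnish_can: Bystander: metal can, 80 mm in diameter, 110 high. Origin: underside.
- tape_roll: Bystander: roll of tape lying flat, 90 mm in diameter, 36 high. Origin: underside.
- brush: Bystander: flat brush lying on the near edge of the board. Origin: underside.
- spatula: Bystander: spatula lying on the bench. Origin: underside.
There are look-alikes about, which are no part of the job. What is shaped like the part that bears front_half_lug but blue is not meant.

How it is judged:
By the outcome, as a careful person would: the job done as asked, in the order asked, and still so for the second after the job is handed in, with the robot touching nothing.
It also fails if it takes over 69 s, if anything falls off the work surface, if the arm or the gripper's body presses on something with over 40 N, if the wrist force passes 120 N, or if a joint passes its speed limit or range.

## Working session

There is one attempt and no reset: what is moved stays moved. The work goes in short steps, Python scripts to look and compute and a tool call to move; the robot and the scene stay as the last step left them, time stands still between calls to the robot, and variables do not carry over. Pictures are saved under pics/ and viewed, at most 10 in all, crops included, and the job is handed in when it is done.

Besides the shell and the picture viewer there is one more tool, called by a JSON object that holds its "fn" and its "kwargs", one argument or row to a line. send_rows: Moves the arm, as the interface text tells. Its arguments: {"type":"object","properties":{"series":{"type":"array","items":{"type":"object","properties":{"ax":{"type":"number"},"ay":{"type":"number"},"az":{"type":"number"},"dx":{"type":"number"},"dy":{"type":"number"},"dz":{"type":"number"},"hand":{"type":"number"}}}}},"required":["series"]}

```bash
mkdir -p pics; ls; python3 - <<'E'
from cell import *
import cv2
s=read_state();print({k:s[k] for k in('clock','eef_pos','tool_rot','width')})
for n in('scene','top'):
    i=get_image(n);cv2.imwrite(f'pics/{n}0.png',i['pixels'][:,:,::-1]);print(n,i['mtx'].round(1).tolist(),i['R'].round(4).tolist(),i['t'].round(1).tolist())
E
```

```text
pics
{'clock': 0.0, 'eef_pos': array([ 190.55237692, -620.78210585,  230.37471497]), 'tool_rot': array([-3.13966352e+00,  2.81354376e-05,  2.97771490e-01]), 'width': 85.39307514896042}
scene [[496.2, 0.0, 316.8], [0.0, 496.2, 241.1], [0.0, 0.0, 1.0]] [[0.5779, 0.816, 0.0081], [0.5481, -0.3808, -0.7447], [-0.6047, 0.4349, -0.6673]] [-311.1, -161.6, 1523.0]
top [[466.6, 0.0, 323.2], [0.0, 466.6, 242.6], [0.0, 0.0, 1.0]] [[0.0268, -0.9992, 0.0285], [-0.9883, -0.0308, -0.1497], [0.1504, -0.0242, -0.9883]] [-41.1, 545.8, 1012.6]
```

View pics/scene0.png

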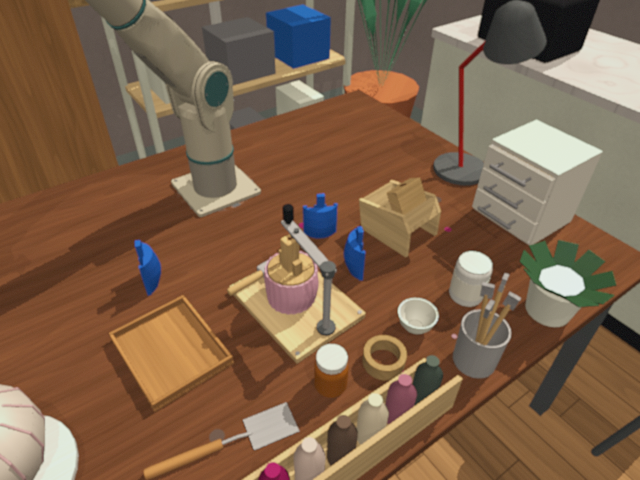

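View pics/top0.png

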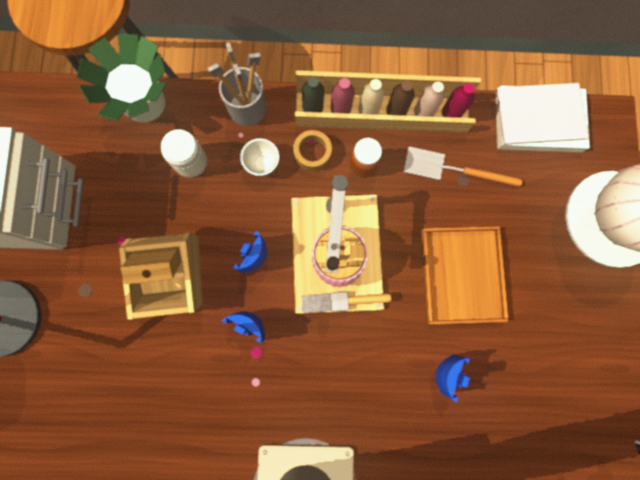

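```bash
python3 - <<'E'
import cv2,numpy as np
t=cv2.imread('pics/top0.png');s=cv2.imread('pics/scene0.png')
r=lambda i,x,y,w,h,k:cv2.resize(i[y:y+h,x:x+w],None,fx=k,fy=k,interpolation=cv2.INTER_CUBIC)
a=r(t,285,165,110,150,4);b=r(t,115,228,90,95,4)
o=np.zeros((600,800,3),np.uint8);o[:,:440]=a;o[:380,440:800]=b
cv2.imwrite('pics/c1.png',o);cv2.imwrite('pics/c2.png',r(s,225,175,220,185,3.2))
E
```

```text
(no output)
```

View pics/c1.png

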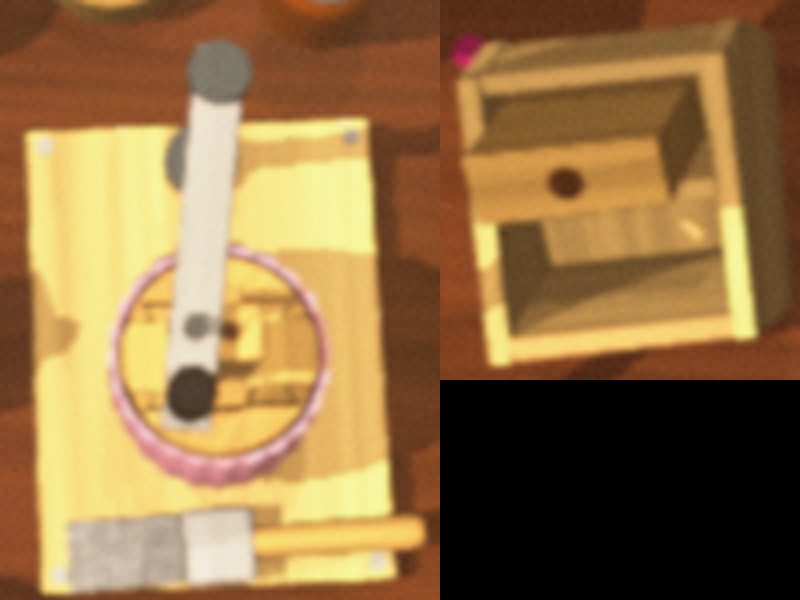

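View pics/c2.png

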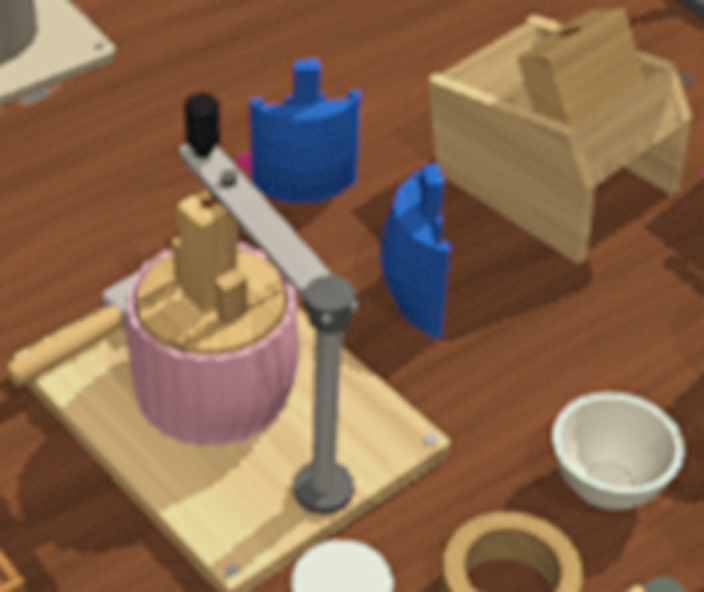

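```bash
cat >h.py <<'E'
import numpy as np
from scipy.spatial.transform import Rotation as Ro
K={'top':(466.6,323.2,242.6,[[0.0268,-0.9992,0.0285],[-0.9883,-0.0308,-0.1497],[0.1504,-0.0242,-0.9883]],[-41.1,545.8,1012.6]),
'scene':(496.2,316.8,241.1,[[0.5779,0.816,0.0081],[0.5481,-0.3808,-0.7447],[-0.6047,0.4349,-0.6673]],[-311.1,-161.6,1523.0])}
def ray(n,p):
    f,cx,cy,R,t=K[n];R=np.array(R);t=np.array(t);d=R.T@[(p[0]-cx)/f,(p[1]-cy)/f,1];return -R.T@t,d/np.linalg.norm(d)
def onz(n,p,z):
    c,d=ray(n,p);return (c+d*(z-c[2])/d[2]).round(1)
def tri(a,b):
    c,d=ray('top',a);e,g=ray('scene',b);s=np.linalg.lstsq(np.c_[d,-g],e-c,rcond=None)[0]
    P=c+d*s[0];Q=e+g*s[1];return ((P+Q)/2).round(1),np.linalg.norm(P-Q).round(1)
T=lambda u,v:(285+(u+.5)/4-.5,165+(v+.5)/4-.5)
Tr=lambda u,v:(115+(u-440+.5)/4-.5,228+(v+.5)/4-.5)
S=lambda u,v:(225+(u+.5)/3.2-.5,175+(v+.5)/3.2-.5)
E
python3 - <<'E'
from h import *
B=[onz('top',T(*p),18) for p in[(26,132),(367,118),(397,577),(42,594)]];print('board',B)
# board corners in board frame TL(+148,+100) TR(148,-100) BR(-120,-100) BL(-120,100)
L=np.array([[148,100],[148,-100],[-120,-100],[-120,100.]]);W=np.array(B)[:,:2]
A=(L-L.mean(0));C=W-W.mean(0);th=np.arctan2((A[:,0]*C[:,1]-A[:,1]*C[:,0]).sum(),(A*C).sum());c,s=np.cos(th),np.sin(th)
O=W.mean(0)-np.array([[c,-s],[s,c]])@L.mean(0);print('th',th,'O',O,'post',O+125*np.array([c,s]))
print('posttop',onz('top',T(219,70),208),'knobtop',onz('top',T(191,387),254),'tri knobtop',tri(T(191,387),S(202,100)))
print('pull hole tri',tri(T(230,331),S(208,202)),'pull hole z198',onz('top',T(230,331),198))
print('shade rim c',onz('top',T(219,350),110))
print('rack: -x wall top +y',tri(Tr(497,355),S(533,20)),'-y',tri(Tr(755,332),S(432,80)))
print('side panel -y back top',tri(Tr(720,28),S(580,132)),tri(Tr(720,28),S(590,182)))
print('spare hole',tri(Tr(566,182),S(570,31)))
t=[(423,228),(500,227),(508,322),(428,323)]
print('tray',[onz('top',p,26) for p in t])
E
```

```text
board [array([654.5,  52.1,  18. ]), array([ 669.7, -148. ,   18. ]), array([ 402.5, -167.7,   18. ]), array([387.6,  33.2,  18. ])]
th 0.07314271623822287 O [514.61243231 -58.62308523] post [639.27821529 -49.48839567]
posttop [641.  -49.4 208. ] knobtop [481.  -37.4 254. ] tri knobtop (array([481. , -37.1, 255.5]), np.float64(0.4))
pull hole tri (array([514.9, -57.1, 200.5]), np.float64(1.7)) pull hole z198 [514.9 -58.  198. ]
shade rim c [517.2 -58.2 110. ]
rack: -x wall top +y (array([371.6, 374.5,  93. ]), np.float64(0.5)) -y (array([388. , 244.4,  92.7]), np.float64(3.5))
side panel -y back top (array([541.9, 263.5, 130. ]), np.float64(3.0)) (array([549.7, 277. ,  78.3]), np.float64(1.4))
spare hole (array([458.6, 327.4, 150.6]), np.float64(1.6))
tray [array([ 590.6, -256.1,   26. ]), array([ 598.8, -436.7,   26. ]), array([ 380.7, -448.3,   26. ]), array([ 373.7, -266.3,   26. ])]
```

```bash
cat >>h.py <<'E'
from cell import read_state
def mv(*targets):
    s=read_state();p=s['eef_pos'];R0=Ro.from_euler('xyz',s['tool_rot'])
    print('t',round(s['clock'],2),'pos',p.round(1),'rpy',np.round(s['tool_rot'],3),'w',round(s['width'],1),'q7',round(s['qpos'][6],2),'F',np.round(s['force'],1))
    for t in targets:
        R1=t[3] if isinstance(t[3],Ro) else Ro.from_euler('xyz',[np.pi,0,t[3]])
        print('a',(R0.inv()*R1).as_rotvec().round(3),'d cm',(R0.inv().apply(np.array(t[:3])-p)/10).round(2))
E
python3 -c "
from h import *
mv((481,-37.3,300,3.07))"
```

```text
t 0.1 pos [ 190.6 -620.9  230.5] rpy [-3.14   0.     0.298] w 85.0 q7 -0.02 F [-0.8  0.4 -0. ]
a [-1.000e-03 -2.000e-03 -2.772e+00] d cm [ 44.89 -47.28  -6.87]
```

{"fn": "send_rows", "kwargs": {
  "series": [
    {"ax": 0,"ay": 0,"az": -2.77,"dx": 44.9,"dy": -47.3,"dz": -6.9,"hand": 0},
    {"ax": 0,"ay": 0,"az": -2.77,"dx": 44.9,"dy": -47.3,"dz": -6.9,"hand": 0},
    {"ax": 0,"ay": 0,"az": -2.77,"dx": 44.9,"dy": -47.3,"dz": -6.9,"hand": 0},
    {"ax": 0,"ay": 0,"az": -2.77,"dx": 44.9,"dy": -47.3,"dz": -6.9,"hand": 0},
    {"ax": 0,"ay": 0,"az": -2.77,"dx": 44.9,"dy": -47.3,"dz": -6.9,"hand": 0},
    {"ax": 0,"ay": 0,"az": -2.77,"dx": 44.9,"dy": -47.3,"dz": -6.9,"hand": 0},
    {"ax": 0,"ay": 0,"az": -2.77,"dx": 44.9,"dy": -47.3,"dz": -6.9,"hand": 0},
    {"ax": 0,"ay": 0,"az": -2.77,"dx": 44.9,"dy": -47.3,"dz": -6.9,"hand": 0},
    {"ax": 0,"ay": 0,"az": -2.77,"dx": 44.9,"dy": -47.3,"dz": -6.9,"hand": 0},
    {"ax": 0,"ay": 0,"az": -2.77,"dx": 44.9,"dy": -47.3,"dz": -6.9,"hand": 0}
  ]
}}

```text
clock: 1.1
eef_pos: [412.5, -174.4, 284.2]
tool_rot: [-3.142, 0.0, 1.804]
force: [1.4, -0.3, -0.6]
width: 85.7
gripper_force: 0.0
```

```bash
python3 -c "
from h import *
mv((481,-37.3,300,3.07),(481,-37.3,225,3.07))"
```

```text
t 1.1 pos [ 412.5 -174.4  284.2] rpy [-3.142  0.     1.804] w 85.7 q7 0.38 F [ 1.4 -0.3 -0.6]
a [-0.     0.    -1.266] d cm [11.76  9.82 -1.59]
a [-0.     0.    -1.266] d cm [11.76  9.82  5.91]
```

{"fn": "send_rows", "kwargs": {
  "series": [
    {"az": -1.26,"dx": 11.0,"dy": 9.0,"dz": -1.6,"hand": 0},
    {"az": -1.26,"dx": 11.0,"dy": 9.0,"dz": -1.6,"hand": 0},
    {"az": -1.26,"dx": 11.0,"dy": 9.0,"dz": -1.6,"hand": 0},
    {"az": -1.26,"dx": 11.0,"dy": 9.0,"dz": -1.6,"hand": 0},
    {"az": -1.26,"dx": 11.0,"dy": 9.0,"dz": -1.6,"hand": 0},
    {"az": -1.26,"dx": 11.0,"dy": 9.0,"dz": -1.6,"hand": 0},
    {"az": -1.26,"dx": 11.0,"dy": 9.0,"dz": -1.6,"hand": 0},
    {"az": -1.26,"dx": 11.0,"dy": 9.0,"dz": -1.6,"hand": 0},
    {"az": -1.26,"dx": 11.0,"dy": 9.0,"dz": -1.6,"hand": 0},
    {"az": -1.26,"dx": 11.0,"dy": 9.0,"dz": -1.6,"hand": 0}
  ]
}}

```text
invalid input at $.series[0]: expected keys ax, ay, az, dx, dy, dz, hand
```

```bash
python3 -c "
from h import *
mv((481,-37.3,300,3.07),(481,-37.3,225,3.07))"
```

```text
t 1.1 pos [ 412.5 -174.4  284.2] rpy [-3.142  0.     1.804] w 85.7 q7 0.38 F [ 1.4 -0.3 -0.6]
a [-0.     0.    -1.266] d cm [11.76  9.82 -1.59]
a [-0.     0.    -1.266] d cm [11.76  9.82  5.91]
```

{"fn": "send_rows", "kwargs": {
  "series": [
    {"ax": 0,"ay": 0,"az": -1.26,"dx": 11.0,"dy": 9.0,"dz": -1.6,"hand": 0},
    {"ax": 0,"ay": 0,"az": -1.26,"dx": 11.0,"dy": 9.0,"dz": -1.6,"hand": 0},
    {"ax": 0,"ay": 0,"az": -1.26,"dx": 11.0,"dy": 9.0,"dz": -1.6,"hand": 0},
    {"ax": 0,"ay": 0,"az": -1.26,"dx": 11.0,"dy": 9.0,"dz": -1.6,"hand": 0},
    {"ax": 0,"ay": 0,"az": -1.26,"dx": 11.0,"dy": 9.0,"dz": -1.6,"hand": 0},
    {"ax": 0,"ay": 0,"az": -1.26,"dx": 11.0,"dy": 9.0,"dz": -1.6,"hand": 0},
    {"ax": 0,"ay": 0,"az": -1.26,"dx": 11.0,"dy": 9.0,"dz": -1.6,"hand": 0},
    {"ax": 0,"ay": 0,"az": -1.26,"dx": 11.0,"dy": 9.0,"dz": -1.6,"hand": 0},
    {"ax": 0,"ay": 0,"az": -1.26,"dx": 11.0,"dy": 9.0,"dz": -1.6,"hand": 0},
    {"ax": 0,"ay": 0,"az": -1.26,"dx": 11.0,"dy": 9.0,"dz": -1.6,"hand": 0}
  ]
}}

```text
clock: 2.1
eef_pos: [474.8, -48.9, 299.6]
tool_rot: [3.141, -0.001, 3.058]
force: [-0.6, -0.8, 0.0]
width: 85.3
gripper_force: 0.0
```

```bash
python3 -c "
from h import *
mv((481,-37.3,300,3.07),(481,-37.3,225,3.07))"
```

```text
t 2.1 pos [474.8 -48.9 299.6] rpy [ 3.141e+00 -1.000e-03  3.058e+00] w 85.3 q7 1.17 F [-0.6 -0.8  0. ]
a [ 0.    -0.001 -0.012] d cm [-0.52  1.21 -0.04]
a [ 0.    -0.001 -0.012] d cm [-0.53  1.21  7.46]
```

{"fn": "send_rows", "kwargs": {
  "series": [
    {"ax": 0,"ay": 0,"az": 0,"dx": -0.5,"dy": 1.2,"dz": 2.5,"hand": 0},
    {"ax": 0,"ay": 0,"az": 0,"dx": -0.5,"dy": 1.2,"dz": 5.0,"hand": 0},
    {"ax": 0,"ay": 0,"az": 0,"dx": -0.5,"dy": 1.2,"dz": 7.4,"hand": 0.3},
    {"ax": 0,"ay": 0,"az": 0,"dx": -0.5,"dy": 1.2,"dz": 7.4,"hand": 0.58},
    {"ax": 0,"ay": 0,"az": 0,"dx": -0.5,"dy": 1.2,"dz": 7.4,"hand": 0.58},
    {"ax": 0,"ay": 0,"az": 0,"dx": -0.5,"dy": 1.2,"dz": 7.4,"hand": 0.58}
  ]
}}

```text
clock: 2.7
eef_pos: [482.0, -37.1, 227.1]
tool_rot: [3.142, 0.002, 3.057]
force: [0.4, 0.4, 0.1]
width: 36.2
gripper_force: 0.0
```

```bash
python3 -c "
from h import *
P=np.array([640,-49.4]);L=[]
for th in np.linspace(.148,1.6,13)[1:]:
    ph=np.pi+.073-th; L.append((*(P+160*np.array([np.cos(ph),np.sin(ph)])),225,3.07-(th-.148)))
mv(*L)"
```

```text
t 2.7 pos [482.  -37.1 227.1] rpy [3.142e+00 2.000e-03 3.057e+00] w 36.2 q7 1.05 F [0.4 0.4 0.1]
a [0.    0.002 0.108] d cm [0.06 1.89 0.21]
a [0.    0.002 0.229] d cm [-0.28  3.79  0.21]
a [0.    0.002 0.35 ] d cm [-0.83  5.65  0.21]
a [0.001 0.002 0.471] d cm [-1.61  7.42  0.22]
a [0.001 0.002 0.592] d cm [-2.6   9.08  0.22]
a [0.001 0.002 0.713] d cm [-3.78 10.62  0.22]
a [0.001 0.002 0.834] d cm [-5.14 11.99  0.22]
a [0.001 0.002 0.955] d cm [-6.65 13.2   0.23]
a [1.000e-03 2.000e-03 1.076e+00] d cm [-8.3  14.21  0.23]
a [1.000e-03 2.000e-03 1.197e+00] d cm [-10.06  15.02   0.23]
a [1.000e-03 2.000e-03 1.318e+00] d cm [-11.9   15.61   0.24]
a [0.002 0.002 1.439] d cm [-13.8   15.98   0.24]
```

{"fn": "send_rows", "kwargs": {
  "series": [
    {"ax": 0,"ay": 0,"az": 0.11,"dx": 0.0,"dy": 1.9,"dz": 0.1,"hand": 0.58},
    {"ax": 0,"ay": 0,"az": 0.23,"dx": -0.3,"dy": 3.8,"dz": 0.1,"hand": 0.58},
    {"ax": 0,"ay": 0,"az": 0.35,"dx": -0.85,"dy": 5.65,"dz": 0.1,"hand": 0.58},
    {"ax": 0,"ay": 0,"az": 0.47,"dx": -1.6,"dy": 7.4,"dz": 0.1,"hand": 0.58},
    {"ax": 0,"ay": 0,"az": 0.59,"dx": -2.6,"dy": 9.1,"dz": 0.1,"hand": 0.58},
    {"ax": 0,"ay": 0,"az": 0.71,"dx": -3.8,"dy": 10.6,"dz": 0.1,"hand": 0.58},
    {"ax": 0,"ay": 0,"az": 0.83,"dx": -5.15,"dy": 12.0,"dz": 0.1,"hand": 0.58},
    {"ax": 0,"ay": 0,"az": 0.95,"dx": -6.65,"dy": 13.2,"dz": 0.1,"hand": 0.58},
    {"ax": 0,"ay": 0,"az": 1.08,"dx": -8.3,"dy": 14.2,"dz": 0.1,"hand": 0.58},
    {"ax": 0,"ay": 0,"az": 1.2,"dx": -10.05,"dy": 15.0,"dz": 0.1,"hand": 0.58}
  ]
}}

```text
clock: 3.7
eef_pos: [594.8, 104.9, 226.5]
tool_rot: [3.14, -0.0, 1.853]
force: [-0.7, 0.2, -0.2]
width: 35.9
gripper_force: 0.2
```

```bash
python3 -c "
from h import *
P=np.array([640,-49.4]);L=[]
for th in [1.35,1.5,1.65]:
    ph=np.pi+.073-th; L.append((*(P+160*np.array([np.cos(ph),np.sin(ph)])),225,3.07-(th-.148)))
mv(*L)"
```

```text
t 3.7 pos [594.8 104.9 226.5] rpy [ 3.14  -0.     1.853] w 35.9 q7 -0.17 F [-0.7  0.2 -0.2]
a [ 0.002 -0.    -0.015] d cm [-0.08 -0.14  0.15]
a [ 0.002 -0.001  0.135] d cm [-0.23  2.26  0.15]
a [ 0.002 -0.001  0.285] d cm [-0.74  4.6   0.16]
```

{"fn": "send_rows", "kwargs": {
  "series": [
    {"ax": 0,"ay": 0,"az": 0.13,"dx": -0.2,"dy": 2.3,"dz": 0,"hand": 0.58},
    {"ax": 0,"ay": 0,"az": 0.28,"dx": -0.7,"dy": 4.6,"dz": 0,"hand": 0.58},
    {"ax": 0,"ay": 0,"az": 0.28,"dx": -0.7,"dy": 4.6,"dz": 0,"hand": 0.5},
    {"ax": 0,"ay": 0,"az": 0.28,"dx": -0.7,"dy": 4.3,"dz": 0,"hand": 0.3},
    {"ax": 0,"ay": 0,"az": 0.28,"dx": -0.7,"dy": 4.3,"dz": -4.0,"hand": 0.2},
    {"ax": 0,"ay": 0,"az": 0.28,"dx": -0.7,"dy": 4.3,"dz": -8.0,"hand": 0},
    {"ax": 0,"ay": 0,"az": 0.28,"dx": -0.7,"dy": 4.3,"dz": -8.0,"hand": 0}
  ]
}}

```text
clock: 4.4
eef_pos: [639.2, 110.3, 311.9]
tool_rot: [3.13, -0.003, 1.579]
force: [-0.3, -0.1, -0.1]
width: 85.6
gripper_force: 0.0
```

```bash
python3 -c "
from h import *
mv((514.7,-58,290,1.644))"
```

```text
t 4.4 pos [639.2 110.3 311.9] rpy [ 3.130e+00 -3.000e-03  1.579e+00] w 85.6 q7 -0.36 F [-0.3 -0.1 -0.1]
a [ 0.011 -0.003 -0.065] d cm [-16.73 -12.61   2.  ]
```

{"fn": "send_rows", "kwargs": {
  "series": [
    {"ax": 0.01,"ay": 0,"az": -0.02,"dx": -4.2,"dy": -3.1,"dz": 0,"hand": 0},
    {"ax": 0.01,"ay": 0,"az": -0.06,"dx": -8.4,"dy": -6.3,"dz": 0.5,"hand": 0},
    {"ax": 0.01,"ay": 0,"az": -0.06,"dx": -12.6,"dy": -9.5,"dz": 1,"hand": 0},
    {"ax": 0.01,"ay": 0,"az": -0.06,"dx": -16.7,"dy": -12.6,"dz": 2,"hand": 0},
    {"ax": 0.01,"ay": 0,"az": -0.06,"dx": -16.7,"dy": -12.6,"dz": 2,"hand": 0},
    {"ax": 0.01,"ay": 0,"az": -0.06,"dx": -16.7,"dy": -12.6,"dz": 2,"hand": 0}
  ]
}}

```text
clock: 5.0
eef_pos: [510.2, -60.7, 285.2]
tool_rot: [-3.131, 0.001, 1.635]
force: [0.0, 0.4, -0.5]
width: 85.5
gripper_force: 0.0
```

```bash
python3 - <<'E'
from h import *
from cell import get_image
import cv2
mv((514.7,-58,160,1.644))
i=get_image('top')['pixels'][:,:,::-1];w=get_image('wrist')
print(w['mtx'].round(1).tolist())
o=np.zeros((480,800,3),np.uint8);o[:,:480]=w['pixels'][:,80:560,::-1];o[:,480:]=cv2.resize(i[160:320,275:395][:,:107],(320,480))
cv2.imwrite('pics/d1.png',o)
E
```

```text
t 5.0 pos [510.2 -60.7 285.2] rpy [-3.131e+00  1.000e-03  1.635e+00] w 85.5 q7 -0.03 F [ 0.   0.4 -0.5]
a [-0.011  0.001 -0.009] d cm [ 0.25  0.61 12.51]
[[371.6, 0.0, 321.9], [0.0, 371.6, 233.5], [0.0, 0.0, 1.0]]
```

View pics/d1.png

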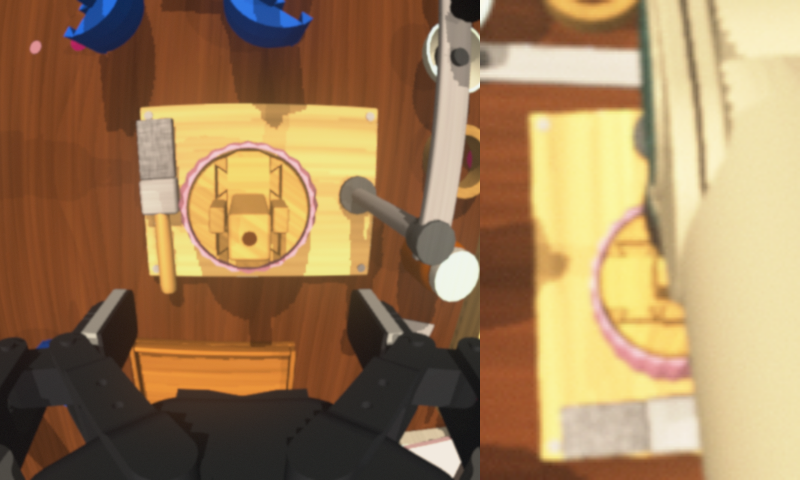

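The wrist view shows the hold-down arm swung clear (bar at column ~450) and the key's pull at (250,225), midway between the fingers. I'll descend.

{"fn": "send_rows", "kwargs": {
  "series": [
    {"ax": 0,"ay": 0,"az": -0.01,"dx": 0.2,"dy": 0.4,"dz": 4,"hand": 0},
    {"ax": 0,"ay": 0,"az": -0.01,"dx": 0.2,"dy": 0.4,"dz": 8,"hand": 0},
    {"ax": 0,"ay": 0,"az": -0.01,"dx": 0.2,"dy": 0.4,"dz": 11,"hand": 0},
    {"ax": 0,"ay": 0,"az": -0.01,"dx": 0.2,"dy": 0.4,"dz": 12.3,"hand": 0},
    {"ax": 0,"ay": 0,"az": -0.01,"dx": 0.2,"dy": 0.4,"dz": 12.3,"hand": 0}
  ]
}}

```text
clock: 5.6
eef_pos: [514.6, -53.9, 160.1]
tool_rot: [-3.129, -0.002, 1.652]
force: [0.8, 0.0, -0.2]
width: 85.1
gripper_force: 0.0
```

```bash
python3 -c "
from h import *
mv((514.7,-58,160,1.644))"
```

```text
t 5.6 pos [514.6 -53.9 160.1] rpy [-3.129e+00 -2.000e-03  1.652e+00] w 85.1 q7 -0.1 F [ 0.8  0.  -0.2]
a [-0.013 -0.002  0.008] d cm [-0.41 -0.02  0.01]
```

{"fn": "send_rows", "kwargs": {
  "series": [
    {"ax": -0.012,"ay": 0,"az": 0.01,"dx": -0.4,"dy": 0,"dz": 0,"hand": 0.3},
    {"ax": -0.012,"ay": 0,"az": 0.01,"dx": -0.4,"dy": 0,"dz": 0,"hand": 0.6},
    {"ax": -0.012,"ay": 0,"az": 0.01,"dx": -0.4,"dy": 0,"dz": 0,"hand": 1},
    {"ax": -0.012,"ay": 0,"az": 0.01,"dx": -0.4,"dy": 0,"dz": 0,"hand": 1},
    {"ax": -0.012,"ay": 0,"az": 0.01,"dx": -0.4,"dy": 0,"dz": 0,"hand": 1},
    {"ax": -0.012,"ay": 0,"az": 0.01,"dx": -0.4,"dy": 0,"dz": 0,"hand": 1}
  ]
}}

```text
clock: 6.2
eef_pos: [516.1, -60.4, 162.9]
tool_rot: [3.137, 0.0, 1.638]
force: [-0.3, -0.1, 6.8]
width: 27.3
gripper_force: 60.5
```

```bash
python3 -c "
from h import *
mv((514.7,-58,310,1.644))"
```

```text
t 6.2 pos [516.1 -60.4 162.9] rpy [3.137 0.    1.638] w 27.3 q7 -0.1 F [-0.3 -0.1  6.8]
a [ 0.004  0.    -0.006] d cm [  0.25  -0.06 -14.71]
```

{"fn": "send_rows", "kwargs": {
  "series": [
    {"ax": 0,"ay": 0,"az": 0,"dx": 0,"dy": 0,"dz": -1,"hand": 1},
    {"ax": 0,"ay": 0,"az": 0,"dx": 0,"dy": 0,"dz": -2,"hand": 1},
    {"ax": 0,"ay": 0,"az": 0,"dx": 0,"dy": 0,"dz": -3.5,"hand": 1},
    {"ax": 0,"ay": 0,"az": 0,"dx": 0,"dy": 0,"dz": -5,"hand": 1},
    {"ax": 0,"ay": 0,"az": 0,"dx": 0,"dy": 0,"dz": -6.5,"hand": 1},
    {"ax": 0,"ay": 0,"az": 0,"dx": 0,"dy": 0,"dz": -8,"hand": 1},
    {"ax": 0,"ay": 0,"az": 0,"dx": 0,"dy": 0,"dz": -9.5,"hand": 1},
    {"ax": 0,"ay": 0,"az": 0,"dx": 0,"dy": 0,"dz": -11,"hand": 1},
    {"ax": 0,"ay": 0,"az": 0,"dx": 0,"dy": 0,"dz": -12.5,"hand": 1},
    {"ax": 0,"ay": 0,"az": 0,"dx": 0,"dy": 0,"dz": -14,"hand": 1}
  ]
}}

```text
clock: 7.2
eef_pos: [514.1, -60.4, 302.9]
tool_rot: [3.141, -0.0, 1.638]
force: [0.2, 0.3, -2.4]
width: 27.7
gripper_force: 59.8
```

```bash
python3 - <<'E'
from h import *
from cell import get_image
import cv2
mv((514.7,-58,310,1.644))
i=get_image('scene')['pixels'][:,:,::-1]
i=i[120:360,180:460]
cv2.imwrite('pics/e1.png',cv2.resize(i,None,fx=2.5,fy=2.5,interpolation=cv2.INTER_CUBIC))
E
```

```text
t 7.2 pos [514.1 -60.4 302.9] rpy [ 3.141 -0.     1.638] w 27.7 q7 -0.02 F [ 0.2  0.3 -2.4]
a [ 0.001 -0.    -0.006] d cm [ 0.23  0.07 -0.71]
```

View pics/e1.png

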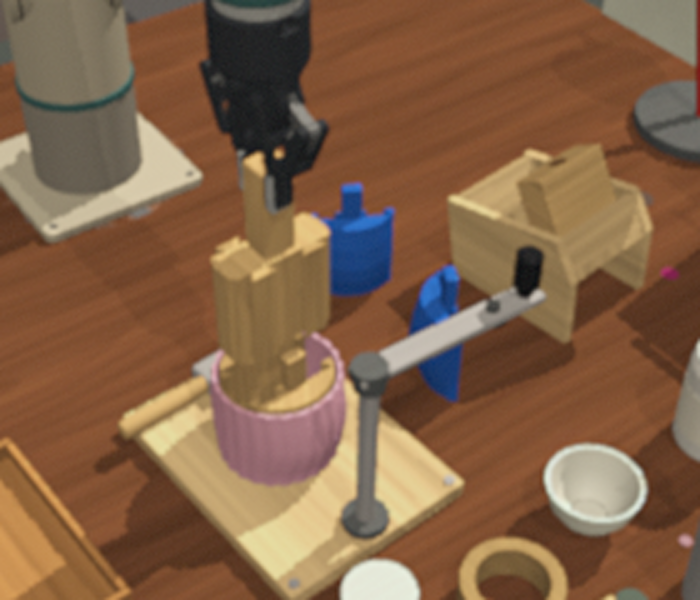

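```bash
cat >ov.py <<'E'
from h import *
import cv2,sys
def pr(n,P):
    f,cx,cy,R,t=K[n];c=np.array(R)@P+t;return np.array([f*c[0]/c[2]+cx,f*c[1]/c[2]+cy])
O=np.array([float(a) for a in sys.argv[1:4]]);yw=float(sys.argv[4])
h=np.array([np.cos(yw),np.sin(yw),0]);k=np.array([0,0,1.]);Y=np.cross(k,h);X=.866*h+.5*k;Z=-.5*h+.866*k
w=lambda x,y,z:O+x*X+y*Y+z*Z
seg=[(-30,85,(0,0,255)),(-37,85,(255,0,0)),(30,65,(0,200,0)),(37,65,(255,0,255)),(-30,0,(0,255,255))]
o=np.zeros((500,800,3),np.uint8);c0=0
for n,(x,y,ww,hh) in{'top':(112,225,95,95),'scene':(355,172,90,90)}.items():
    s=4.2;im=cv2.resize(cv2.imread(f'pics/{n}0.png')[y:y+hh,x:x+ww],None,fx=s,fy=s,interpolation=cv2.INTER_CUBIC)
    q=lambda P:tuple(((pr(n,P)-(x,y)+.5)*s-.5).round().astype(int).tolist())
    for a,z,c in seg: cv2.line(im,q(w(a,-58,z)),q(w(a,58,z)),c,1)
    im=im[:, :400];o[:im.shape[0],c0:c0+im.shape[1]]=im;c0+=400
cv2.imwrite(sys.argv[5],o)
E
python3 ov.py 453.7 318.8 37.7 .125 pics/f1.png
```

```text
(no output)
```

View pics/f1.png

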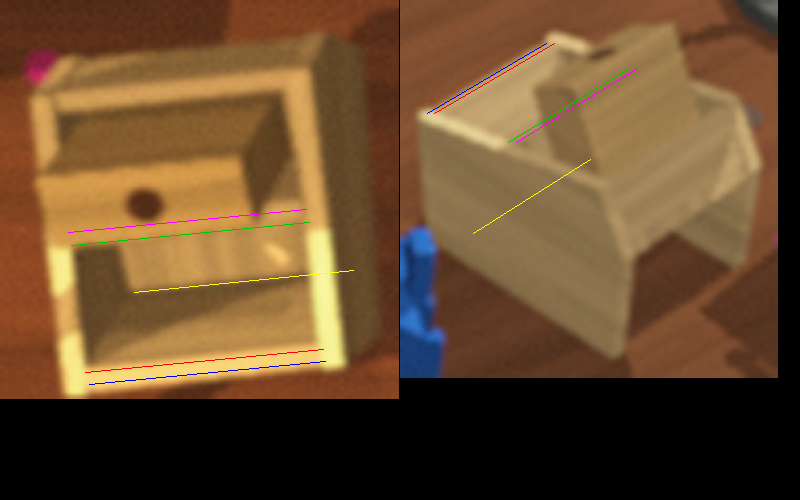

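```bash
python3 - <<'E'
from h import *
import cv2
def pr(n,P):
    f,cx,cy,R,t=K[n];c=np.array(R)@P+t;return np.array([f*c[0]/c[2]+cx,f*c[1]/c[2]+cy])
O=np.array([453.7,318.8,37.7]);yw=.125
h=np.array([np.cos(yw),np.sin(yw),0]);k=np.array([0,0,1.]);Y=np.cross(k,h);X=.866*h+.5*k;Z=-.5*h+.866*k
for n in('top','scene'):
    g=cv2.cvtColor(cv2.imread(f'pics/{n}0.png'),cv2.COLOR_BGR2GRAY).astype(np.float32)
    def prof(f,rng,ys):
        out=[]
        for s in rng:
            p=np.array([pr(n,f(s,y)) for y in ys],np.float32);out.append(cv2.remap(g,p[:,:1],p[:,1:],cv2.INTER_LINEAR).mean())
        return np.round(out).astype(int).tolist()
    yr=np.arange(-45,46,5.) if n=='top' else np.arange(-45,35,5.)
    print(n,'-x wall x=-56..-10',prof(lambda s,y:O+s*X+y*Y+85*Z,np.arange(-56,-9,2),yr))
    if n=='top':
        print('div x=14..60',prof(lambda s,y:O+s*X+y*Y+65*Z,np.arange(14,61,2),np.arange(-45,-20,5.)))
        for q in(-54,-24,):print('y -86..-46 @wall',prof(lambda s,y:O+y*X+s*Y+85*Z,np.arange(-86,-44,2),[q,q+4,q+8]),'y 46..86',prof(lambda s,y:O+y*X+s*Y+85*Z,np.arange(46,87,2),[q,q+4,q+8]))
E
```

```text
top -x wall x=-56..-10 [71, 70, 71, 71, 71, 72, 82, 116, 163, 198, 211, 213, 212, 203, 183, 158, 145, 144, 145, 144, 139, 134, 129, 122]
div x=14..60 [169, 166, 164, 159, 154, 152, 152, 151, 151, 153, 154, 152, 146, 138, 128, 115, 107, 103, 100, 98, 98, 97, 99, 101]
y -86..-46 @wall [83, 81, 79, 77, 76, 77, 78, 78, 77, 78, 76, 79, 79, 78, 79, 79, 79, 78, 80, 79, 80] y 46..86 [77, 78, 80, 81, 82, 82, 81, 81, 83, 85, 86, 86, 83, 82, 81, 81, 80, 81, 80, 81, 81]
y -86..-46 @wall [73, 77, 80, 80, 80, 77, 75, 79, 114, 178, 221, 232, 233, 231, 215, 181, 155, 148, 149, 148, 148] y 46..86 [117, 111, 105, 96, 99, 134, 187, 217, 225, 225, 213, 172, 115, 84, 78, 79, 79, 79, 79, 79, 78]
scene -x wall x=-56..-10 [94, 95, 97, 100, 104, 110, 117, 124, 133, 141, 149, 155, 160, 164, 166, 166, 166, 165, 163, 162, 160, 159, 159, 159]
```

```bash
cat >rk.py <<'E'
from h import *
O=np.array([455.2,319,38.6]);yw=.125
h=np.array([np.cos(yw),np.sin(yw),0]);k=np.array([0,0,1.]);Y=np.cross(k,h);X=.866*h+.5*k;Z=-.5*h+.866*k
RT=Ro.from_matrix(np.c_[Y,X,-Z])
def tgt(f,x=0,y=0,up=0,L=145): return (*(O+x*X+y*Y+(f+L)*Z+up*k),RT)
E
python3 -c "
from rk import *
mv((514,-60,322,1.638),(470,100,322,1.638),tgt(100,up=40),tgt(100))
print(tgt(100)[:3])"
```

```text
t 7.25 pos [515.5 -60.4 305.2] rpy [3.136 0.    1.638] w 27.1 q7 -0.02 F [ 1.6 -0.  -0.1]
a [ 0.005  0.    -0.   ] d cm [ 0.05 -0.14 -1.68]
a [ 0.005  0.    -0.   ] d cm [16.3  -3.46 -1.7 ]
a [-0.518  0.016 -0.057] d cm [ 37.55 -15.72   1.35]
a [-0.518  0.016 -0.057] d cm [ 37.55 -15.74   5.35]
(np.float64(333.6557857644072), np.float64(303.7273451603096), np.float64(250.76999999999998))
```

{"fn": "send_rows", "kwargs": {
  "series": [
    {"ax": 0,"ay": 0,"az": 0,"dx": 0,"dy": 0,"dz": -2,"hand": 1},
    {"ax": 0,"ay": 0,"az": 0,"dx": 2,"dy": -0.5,"dz": -2.5,"hand": 1},
    {"ax": 0,"ay": 0,"az": 0,"dx": 6,"dy": -2,"dz": -2.5,"hand": 1},
    {"ax": -0.05,"ay": 0,"az": 0,"dx": 10,"dy": -4,"dz": -2.5,"hand": 1},
    {"ax": -0.12,"ay": 0,"az": -0.02,"dx": 14,"dy": -6,"dz": -2,"hand": 1},
    {"ax": -0.2,"ay": 0,"az": -0.03,"dx": 18,"dy": -8,"dz": -1.5,"hand": 1},
    {"ax": -0.28,"ay": 0.01,"az": -0.04,"dx": 22,"dy": -10,"dz": -1,"hand": 1},
    {"ax": -0.36,"ay": 0.01,"az": -0.05,"dx": 26,"dy": -12,"dz": -0.5,"hand": 1},
    {"ax": -0.44,"ay": 0.015,"az": -0.057,"dx": 30,"dy": -14,"dz": 0,"hand": 1},
    {"ax": -0.518,"ay": 0.016,"az": -0.057,"dx": 34,"dy": -15.5,"dz": 0.7,"hand": 1}
  ]
}}

```text
clock: 8.25
eef_pos: [364.1, 211.0, 300.9]
tool_rot: [2.708, 0.021, 1.683]
force: [0.5, -0.7, -3.2]
width: 27.2
gripper_force: 60.5
```

```bash
python3 -c "
from rk import *
mv(tgt(100,up=40),tgt(100))
print(read_state()['qpos'].round(2))"
```

```text
t 8.25 pos [364.1 211.  300.9] rpy [2.708 0.021 1.683] w 27.2 q7 -1.3 F [ 0.5 -0.7 -3.2]
a [-0.09   0.025 -0.002] d cm [ 9.58 -2.14 -0.1 ]
a [-0.09   0.025 -0.002] d cm [ 9.66 -3.82  3.53]
[-0.34  0.07 -0.53  2.31  0.69  0.56 -1.3 ]
```

{"fn": "send_rows", "kwargs": {
  "series": [
    {"ax": 0,"ay": 0,"az": 0,"dx": 2,"dy": 0,"dz": 0,"hand": 1},
    {"ax": 0,"ay": 0,"az": 0,"dx": 3.5,"dy": 0,"dz": 0,"hand": 1},
    {"ax": 0,"ay": 0,"az": 0,"dx": 3.5,"dy": 0,"dz": 0,"hand": 1},
    {"ax": 0,"ay": 0,"az": 0,"dx": 3.5,"dy": 0,"dz": 0,"hand": 1},
    {"ax": 0,"ay": 0,"az": 0,"dx": 3.5,"dy": 0,"dz": 0,"hand": 1}
  ]
}}

```text
clock: 8.75
eef_pos: [361.8, 243.4, 299.8]
tool_rot: [2.711, 0.022, 1.679]
force: [0.1, 0.3, -2.7]
width: 27.4
gripper_force: 60.7
```

```bash
python3 -c "
from rk import *
mv(tgt(100,up=40),tgt(100))
print(read_state()['qpos'].round(2))"
```

```text
t 8.75 pos [361.8 243.4 299.8] rpy [2.711 0.022 1.679] w 27.4 q7 -1.41 F [ 0.1  0.3 -2.7]
a [-0.093  0.027 -0.005] d cm [ 6.32 -2.27 -0.21]
a [-0.093  0.027 -0.005] d cm [ 6.41 -3.94  3.43]
[-0.41  0.12 -0.56  2.27  0.73  0.62 -1.41]
```

{"fn": "send_rows", "kwargs": {
  "series": [
    {"ax": -0.05,"ay": 0.02,"az": 0,"dx": 3.2,"dy": -1.1,"dz": 0,"hand": 1},
    {"ax": -0.09,"ay": 0.027,"az": -0.005,"dx": 6.3,"dy": -2.2,"dz": -0.2,"hand": 1},
    {"ax": -0.09,"ay": 0.027,"az": -0.005,"dx": 6.3,"dy": -2.2,"dz": -0.2,"hand": 1},
    {"ax": -0.09,"ay": 0.027,"az": -0.005,"dx": 6.3,"dy": -2.2,"dz": -0.2,"hand": 1},
    {"ax": -0.09,"ay": 0.027,"az": -0.005,"dx": 6.3,"dy": -2.2,"dz": -0.2,"hand": 1}
  ]
}}

```text
clock: 9.25
eef_pos: [334.9, 303.7, 291.3]
tool_rot: [2.62, 0.0, 1.696]
force: [0.1, -0.1, -3.6]
width: 27.4
gripper_force: 61.4
```

```bash
python3 - <<'E'
from rk import *
from cell import get_image
import cv2
mv(tgt(100,up=40),tgt(100))
print(read_state()['qpos'].round(2))
a=get_image('top')['pixels'][200:340,90:260,::-1];b=get_image('scene')['pixels'][110:270,320:480,::-1]
o=np.zeros((480,800,3),np.uint8);o[:330,:400]=cv2.resize(a,(400,330));o[:400,400:]=cv2.resize(b,(400,400))
cv2.imwrite('pics/g1.png',o)
E
```

```text
t 9.25 pos [334.9 303.7 291.3] rpy [2.62  0.    1.696] w 27.4 q7 -1.85 F [ 0.1 -0.1 -3.6]
a [-0.002  0.    -0.   ] d cm [ 0.02 -0.13 -0.02]
a [-0.002  0.    -0.   ] d cm [ 0.02 -2.12  3.45]
[-0.62  0.17 -0.59  2.3   0.98  0.68 -1.85]
```

View pics/g1.png

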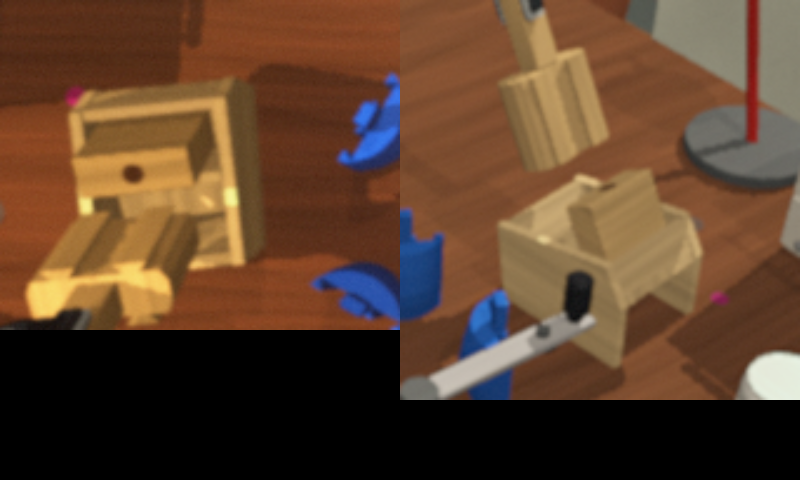

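{"fn": "send_rows", "kwargs": {
  "series": [
    {"ax": 0,"ay": 0,"az": 0,"dx": 0,"dy": -1.1,"dz": 1.5,"hand": 1},
    {"ax": 0,"ay": 0,"az": 0,"dx": 0,"dy": -2.1,"dz": 3.0,"hand": 1},
    {"ax": 0,"ay": 0,"az": 0,"dx": 0,"dy": -2.1,"dz": 3.4,"hand": 1},
    {"ax": 0,"ay": 0,"az": 0,"dx": 0,"dy": -2.1,"dz": 3.4,"hand": 1},
    {"ax": 0,"ay": 0,"az": 0,"dx": 0,"dy": -2.1,"dz": 3.4,"hand": 1}
  ]
}}

```text
clock: 9.85
eef_pos: [333.7, 305.2, 252.2]
tool_rot: [2.619, -0.002, 1.697]
force: [-1.3, 0.9, -2.3]
width: 27.4
gripper_force: 61.3
```

```bash
python3 -c "
from rk import *
mv(tgt(100),tgt(50),tgt(5,x=-1),tgt(0,-2))
print(read_state()['qpos'].round(2))"
```

```text
t 9.85 pos [333.7 305.2 252.2] rpy [ 2.619e+00 -2.000e-03  1.697e+00] w 27.4 q7 -2.08 F [-1.3  0.9 -2.3]
a [-0.001 -0.002  0.   ] d cm [-0.14 -0.09  0.11]
a [-0.001 -0.002  0.   ] d cm [-0.16 -0.08  5.11]
a [-0.001 -0.002  0.   ] d cm [-0.16 -0.18  9.61]
a [-0.001 -0.002  0.   ] d cm [-0.17 -0.28 10.11]
[-0.68  0.26 -0.57  2.36  1.17  0.65 -2.08]
```

{"fn": "send_rows", "kwargs": {
  "series": [
    {"ax": 0,"ay": 0,"az": 0,"dx": -0.3,"dy": -0.1,"dz": 1,"hand": 1},
    {"ax": 0,"ay": 0,"az": 0,"dx": -0.3,"dy": -0.1,"dz": 2,"hand": 1},
    {"ax": 0,"ay": 0,"az": 0,"dx": -0.3,"dy": -0.1,"dz": 3,"hand": 1},
    {"ax": 0,"ay": 0,"az": 0,"dx": -0.3,"dy": -0.1,"dz": 4,"hand": 1},
    {"ax": 0,"ay": 0,"az": 0,"dx": -0.3,"dy": -0.1,"dz": 5,"hand": 1},
    {"ax": 0,"ay": 0,"az": 0,"dx": -0.3,"dy": -0.1,"dz": 5,"hand": 1}
  ]
}}

```text
clock: 10.45
eef_pos: [358.0, 305.2, 207.6]
tool_rot: [2.62, -0.001, 1.697]
force: [-0.7, -0.4, -2.6]
width: 27.3
gripper_force: 61.5
```

```bash
python3 -c "
from rk import *
mv(tgt(50),tgt(5,x=-1),tgt(0,-2))
print(read_state()['qpos'].round(2))"
```

```text
t 10.45 pos [358.  305.2 207.6] rpy [ 2.620e+00 -1.000e-03  1.697e+00] w 27.3 q7 -2.3 F [-0.7 -0.4 -2.6]
a [-0.002 -0.001  0.001] d cm [0.16 0.05 0.05]
a [-0.002 -0.001  0.001] d cm [ 0.15 -0.04  4.55]
a [-0.002 -0.001  0.001] d cm [ 0.15 -0.14  5.05]
[-0.68  0.37 -0.51  2.39  1.42  0.62 -2.3 ]
```

{"fn": "send_rows", "kwargs": {
  "series": [
    {"ax": 0,"ay": 0,"az": 0,"dx": 0,"dy": 0,"dz": 1,"hand": 1},
    {"ax": 0,"ay": 0,"az": 0,"dx": 0,"dy": 0,"dz": 2,"hand": 1},
    {"ax": 0,"ay": 0,"az": 0,"dx": 0,"dy": 0,"dz": 2.8,"hand": 1},
    {"ax": 0,"ay": 0,"az": 0,"dx": 0,"dy": 0,"dz": 3.6,"hand": 1},
    {"ax": 0,"ay": 0,"az": 0,"dx": 0,"dy": 0,"dz": 4.2,"hand": 1},
    {"ax": 0,"ay": 0,"az": 0,"dx": 0,"dy": 0,"dz": 4.2,"hand": 1}
  ]
}}

```text
clock: 11.05
eef_pos: [378.4, 308.0, 171.3]
tool_rot: [2.62, -0.001, 1.697]
force: [-0.2, 0.0, -2.8]
width: 27.0
gripper_force: 61.3
```

```bash
python3 -c "
from rk import *
mv(tgt(5,x=-1),tgt(0,-2))
print(read_state()['qpos'].round(2))"
```

```text
t 11.05 pos [378.4 308.  171.3] rpy [ 2.620e+00 -1.000e-03  1.697e+00] w 27.0 q7 -2.46 F [-0.2  0.  -2.8]
a [-0.002 -0.002  0.001] d cm [ 0.14 -0.01  0.37]
a [-0.002 -0.002  0.001] d cm [ 0.13 -0.11  0.87]
[-0.67  0.48 -0.49  2.4   1.62  0.63 -2.46]
```

Nearly home; creep down until the force changes.

{"fn": "send_rows", "kwargs": {
  "series": [
    {"ax": 0,"ay": 0,"az": 0,"dx": 0,"dy": -0.1,"dz": 0.3,"hand": 1},
    {"ax": 0,"ay": 0,"az": 0,"dx": 0,"dy": -0.15,"dz": 0.6,"hand": 1},
    {"ax": 0,"ay": 0,"az": 0,"dx": 0,"dy": -0.15,"dz": 0.8,"hand": 1},
    {"ax": 0,"ay": 0,"az": 0,"dx": 0,"dy": -0.15,"dz": 0.8,"hand": 1}
  ]
}}

```text
clock: 11.45
eef_pos: [380.7, 308.2, 163.3]
tool_rot: [2.62, -0.001, 1.698]
force: [-0.2, 1.0, -2.7]
width: 27.4
gripper_force: 61.3
```

```bash
python3 -c "
from rk import *
mv(tgt(0,-2))"
```

```text
t 11.45 pos [380.7 308.2 163.3] rpy [ 2.620e+00 -1.000e-03  1.698e+00] w 27.4 q7 -2.5 F [-0.2  1.  -2.7]
a [-0.002 -0.002  0.002] d cm [0.14 0.08 0.06]
```

{"fn": "send_rows", "kwargs": {
  "series": [
    {"ax": 0,"ay": 0,"az": 0,"dx": 0,"dy": -0.05,"dz": 0.2,"hand": 1},
    {"ax": 0,"ay": 0,"az": 0,"dx": 0,"dy": -0.1,"dz": 0.35,"hand": 1},
    {"ax": 0,"ay": 0,"az": 0,"dx": 0,"dy": -0.1,"dz": 0.35,"hand": 1}
  ]
}}

```text
clock: 11.75
eef_pos: [382.0, 308.5, 160.0]
tool_rot: [2.619, -0.001, 1.698]
force: [1.1, 1.0, -3.9]
width: 27.2
gripper_force: 61.6
```

```bash
python3 -c "
from rk import *
mv(tgt(0,-2))"
```

```text
t 11.75 pos [382.  308.5 160. ] rpy [ 2.619e+00 -1.000e-03  1.698e+00] w 27.2 q7 -2.52 F [ 1.1  1.  -3.9]
a [-0.001 -0.002  0.001] d cm [ 0.13  0.13 -0.28]
```

{"fn": "send_rows", "kwargs": {
  "series": [
    {"ax": 0,"ay": 0,"az": 0,"dx": 0,"dy": 0,"dz": 0.2,"hand": 1},
    {"ax": 0,"ay": 0,"az": 0,"dx": 0,"dy": 0,"dz": 0.4,"hand": 1},
    {"ax": 0,"ay": 0,"az": 0,"dx": 0,"dy": 0,"dz": 0.4,"hand": 1}
  ]
}}

```text
clock: 12.05
eef_pos: [381.6, 308.6, 159.5]
tool_rot: [2.616, -0.002, 1.701]
force: [-25.6, -9.9, 44.4]
width: 27.2
gripper_force: 68.7
```

```bash
python3 -c "
from rk import *
mv(tgt(0,-2))"
```

```text
t 12.05 pos [381.6 308.6 159.5] rpy [ 2.616e+00 -2.000e-03  1.701e+00] w 27.2 q7 -2.53 F [-25.6  -9.9  44.4]
a [ 0.002 -0.004  0.004] d cm [ 0.11  0.19 -0.31]
```

{"fn": "send_rows", "kwargs": {
  "series": [
    {"ax": 0,"ay": 0,"az": 0,"dx": 0,"dy": -0.1,"dz": -0.3,"hand": 1},
    {"ax": 0,"ay": 0,"az": 0,"dx": 0,"dy": -0.2,"dz": -0.3,"hand": 1},
    {"ax": 0,"ay": 0,"az": 0,"dx": 0,"dy": -0.2,"dz": -0.3,"hand": 0.6},
    {"ax": 0,"ay": 0,"az": 0,"dx": 0,"dy": -0.2,"dz": -0.3,"hand": 0.4},
    {"ax": 0,"ay": 0,"az": 0,"dx": 0,"dy": -0.2,"dz": -0.3,"hand": 0.2},
    {"ax": 0,"ay": 0,"az": 0,"dx": 0,"dy": -0.2,"dz": -0.3,"hand": 0.2},
    {"ax": 0,"ay": 0,"az": 0,"dx": 0,"dy": -0.2,"dz": -2,"hand": 0.2},
    {"ax": 0,"ay": 0,"az": 0,"dx": 0,"dy": -0.2,"dz": -4,"hand": 0.2},
    {"ax": 0,"ay": 0,"az": 0,"dx": 0,"dy": -0.2,"dz": -7,"hand": 0.2},
    {"ax": 0,"ay": 0,"az": 0,"dx": 0,"dy": -0.2,"dz": -8.5,"hand": 0.2}
  ]
}}

```text
clock: 13.05
eef_pos: [339.0, 303.3, 230.4]
tool_rot: [2.62, -0.002, 1.699]
force: [-0.6, -0.8, -0.3]
width: 68.4
gripper_force: 0.0
```

```bash
python3 - <<'E'
from rk import *
from cell import get_image
import cv2
mv((420,150,310,1.62),(514.7,-58,240,1.644))
w=get_image('wrist')['pixels'][:,:,::-1];b=get_image('scene')['pixels'][110:270,320:480,::-1]
o=np.zeros((400,800,3),np.uint8);o[:300,:400]=cv2.resize(w,(400,300));o[:400,400:]=cv2.resize(b,(400,400))
cv2.imwrite('pics/k1.png',o)
E
```

```text
t 13.05 pos [339.  303.3 230.4] rpy [ 2.620e+00 -2.000e-03  1.699e+00] w 68.4 q7 -2.2 F [-0.6 -0.8 -0.3]
a [ 0.522 -0.023  0.077] d cm [-16.22   9.25  -3.89]
a [ 0.522 -0.016  0.053] d cm [-38.08  11.62   5.49]
```

View pics/k1.png

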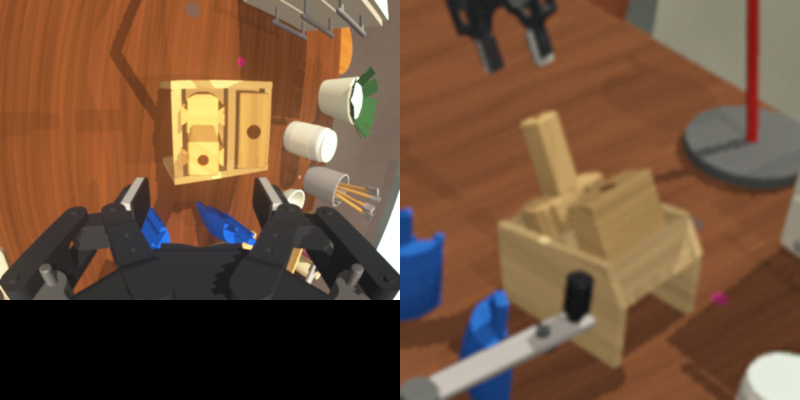

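{"fn": "send_rows", "kwargs": {
  "series": [
    {"ax": 0,"ay": 0,"az": 0,"dx": 0,"dy": 1.5,"dz": -3,"hand": 0},
    {"ax": 0,"ay": 0,"az": 0,"dx": 0,"dy": 3,"dz": -5.5,"hand": 0},
    {"ax": 0.1,"ay": 0,"az": 0.02,"dx": -4,"dy": 5,"dz": -5.5,"hand": 0},
    {"ax": 0.22,"ay": -0.01,"az": 0.03,"dx": -8,"dy": 6.5,"dz": -5,"hand": 0},
    {"ax": 0.34,"ay": -0.02,"az": 0.05,"dx": -12,"dy": 8,"dz": -4.5,"hand": 0},
    {"ax": 0.46,"ay": -0.02,"az": 0.07,"dx": -16.2,"dy": 9.2,"dz": -3.9,"hand": 0},
    {"ax": 0.522,"ay": -0.02,"az": 0.07,"dx": -20.5,"dy": 9.7,"dz": -3,"hand": 0},
    {"ax": 0.522,"ay": -0.016,"az": 0.06,"dx": -25,"dy": 10.2,"dz": -2,"hand": 0},
    {"ax": 0.522,"ay": -0.016,"az": 0.053,"dx": -29,"dy": 10.7,"dz": -1,"hand": 0},
    {"ax": 0.522,"ay": -0.016,"az": 0.053,"dx": -33,"dy": 11.1,"dz": 0.5,"hand": 0}
  ]
}}

```text
clock: 14.15
eef_pos: [459.0, 40.0, 287.2]
tool_rot: [-3.139, 0.002, 1.64]
force: [0.1, 0.2, -1.0]
width: 85.4
gripper_force: 0.0
```

```bash
python3 -c "
from rk import *
mv((514.7,-58,240,1.644))"
```

```text
t 14.15 pos [459.   40.  287.2] rpy [-3.139e+00  2.000e-03  1.640e+00] w 85.4 q7 -0.28 F [ 0.1  0.2 -1. ]
a [-0.002  0.002 -0.004] d cm [-10.15   4.89   4.72]
```

{"fn": "send_rows", "kwargs": {
  "series": [
    {"ax": 0,"ay": 0,"az": 0,"dx": -3.5,"dy": 1.7,"dz": 1.6,"hand": 0},
    {"ax": 0,"ay": 0,"az": 0,"dx": -7,"dy": 3.3,"dz": 3.2,"hand": 0},
    {"ax": 0,"ay": 0,"az": 0,"dx": -10.2,"dy": 4.9,"dz": 4.7,"hand": 0},
    {"ax": 0,"ay": 0,"az": 0,"dx": -10.2,"dy": 4.9,"dz": 4.7,"hand": 0},
    {"ax": 0,"ay": 0,"az": 0,"dx": -10.2,"dy": 4.9,"dz": 4.7,"hand": 0},
    {"ax": 0,"ay": 0,"az": 0,"dx": -10.2,"dy": 4.9,"dz": 4.7,"hand": 0}
  ]
}}

```text
clock: 14.75
eef_pos: [513.1, -53.7, 241.2]
tool_rot: [-3.14, 0.0, 1.644]
force: [0.7, -0.7, 0.1]
width: 85.5
gripper_force: 0.0
```

```bash
python3 - <<'E'
from rk import *
from cell import get_image
import cv2
mv((514.7,-58,125,1.644))
w=get_image('wrist');g=w['pixels'][:,:,::-1]
cv2.imwrite('pics/m1.png',cv2.resize(g[30:330,160:480],None,fx=2,fy=2,interpolation=cv2.INTER_CUBIC)[:600])
R=w['R'];c=-R.T@w['t']
# predicted pixels (crop) of board-frame points via fisheye
b=.073;bx=np.array([np.cos(b),np.sin(b),0]);by=np.array([-np.sin(b),np.cos(b),0])
def px(P):
    v=R@P+w['t'];th=np.arctan2(np.hypot(v[0],v[1]),v[2]);r=w['mtx'][0,0]*th/np.hypot(v[0],v[1]);return ((v[:2]*r+w['mtx'][:2,2]-(160,30))*2).round(0)
for nm,x,z in(('front lug',-25.75,149),('back lug',25.75,149)):print(nm,px(np.array([514.7,-58,z])+x*bx))
E
```

```text
t 14.75 pos [513.1 -53.7 241.2] rpy [-3.14   0.     1.644] w 85.5 q7 -0.11 F [ 0.7 -0.7  0.1]
a [-0.002  0.     0.   ] d cm [-0.44  0.15 11.62]
front lug [252. 426.]
back lug [406. 426.]
```

View pics/m1.png

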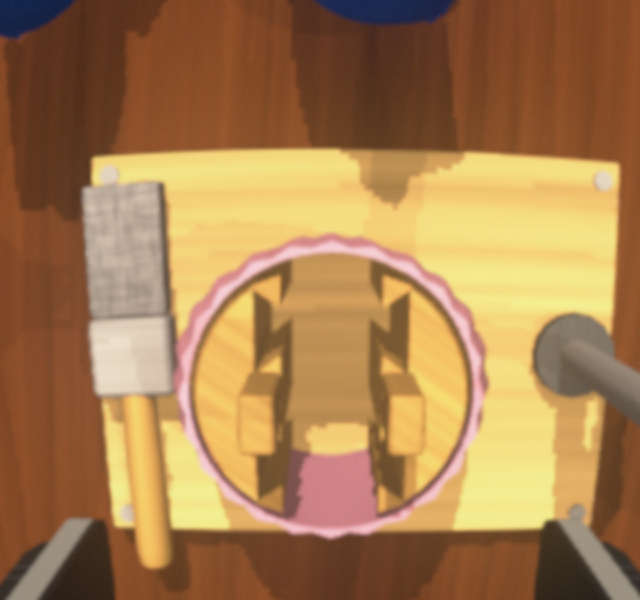

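{"fn": "send_rows", "kwargs": {
  "series": [
    {"ax": 0,"ay": 0,"az": 0,"dx": -0.4,"dy": 0.2,"dz": 4,"hand": 0},
    {"ax": 0,"ay": 0,"az": 0,"dx": -0.4,"dy": 0.2,"dz": 8,"hand": 0},
    {"ax": 0,"ay": 0,"az": 0,"dx": -0.4,"dy": 0.2,"dz": 11,"hand": 0},
    {"ax": 0,"ay": 0,"az": 0,"dx": -0.4,"dy": 0.2,"dz": 12.2,"hand": 0},
    {"ax": 0,"ay": 0,"az": 0,"dx": -0.4,"dy": 0.2,"dz": 12.2,"hand": 0},
    {"ax": 0,"ay": 0,"az": 0,"dx": -0.4,"dy": 0.2,"dz": 12.2,"hand": 0}
  ]
}}

```text
clock: 15.4
eef_pos: [516.8, -57.9, 120.9]
tool_rot: [3.14, 0.001, 1.644]
force: [0.2, 0.2, 0.3]
width: 85.0
gripper_force: 0.0
```

```bash
python3 -c "
from rk import *
mv((515.2,-58,117,1.644))"
```

```text
t 15.4 pos [516.8 -57.9 120.9] rpy [3.140e+00 1.000e-03 1.644e+00] w 85.0 q7 -0.21 F [0.2 0.2 0.3]
a [0.002 0.001 0.   ] d cm [ 0.   -0.16  0.39]
```

{"fn": "send_rows", "kwargs": {
  "series": [
    {"ax": 0,"ay": 0,"az": 0,"dx": 0,"dy": -0.1,"dz": 0.3,"hand": 0.1},
    {"ax": 0,"ay": 0,"az": 0,"dx": 0,"dy": -0.1,"dz": 0.35,"hand": 0.2},
    {"ax": 0,"ay": 0,"az": 0,"dx": 0,"dy": -0.1,"dz": 0.35,"hand": 0.26},
    {"ax": 0,"ay": 0,"az": 0,"dx": 0,"dy": -0.1,"dz": 0.35,"hand": 0.32},
    {"ax": 0,"ay": 0,"az": 0,"dx": 0,"dy": -0.1,"dz": 0.35,"hand": 0.38},
    {"ax": 0,"ay": 0,"az": 0,"dx": 0,"dy": -0.1,"dz": 0.35,"hand": 0.44},
    {"ax": 0,"ay": 0,"az": 0,"dx": 0,"dy": -0.1,"dz": 0.35,"hand": 0.5},
    {"ax": 0,"ay": 0,"az": 0,"dx": 0,"dy": -0.1,"dz": 0.35,"hand": 0.56},
    {"ax": 0,"ay": 0,"az": 0,"dx": 0,"dy": -0.1,"dz": 0.35,"hand": 0.62},
    {"ax": 0,"ay": 0,"az": 0,"dx": 0,"dy": -0.1,"dz": 0.35,"hand": 0.66}
  ]
}}

```text
clock: 16.4
eef_pos: [515.1, -58.6, 116.3]
tool_rot: [3.141, 0.001, 1.643]
force: [0.5, 0.7, -0.4]
width: 28.8
gripper_force: 0.3
```

{"fn": "send_rows", "kwargs": {
  "series": [
    {"ax": 0,"ay": 0,"az": 0,"dx": 0,"dy": 0,"dz": 0,"hand": 0.7},
    {"ax": 0,"ay": 0,"az": 0,"dx": 0,"dy": 0,"dz": 0,"hand": 0.74},
    {"ax": 0,"ay": 0,"az": 0,"dx": 0,"dy": 0,"dz": 0,"hand": 1},
    {"ax": 0,"ay": 0,"az": 0,"dx": 0,"dy": 0,"dz": 0,"hand": 1},
    {"ax": 0,"ay": 0,"az": 0,"dx": 0,"dy": 0,"dz": 0,"hand": 1},
    {"ax": 0,"ay": 0,"az": 0,"dx": 0,"dy": 0,"dz": 0,"hand": 1}
  ]
}}

```text
clock: 17.0
eef_pos: [515.5, -58.5, 116.4]
tool_rot: [3.141, 0.001, 1.643]
force: [2.0, 0.4, 5.1]
width: 24.2
gripper_force: 59.5
```

```bash
python3 - <<'E'
from rk import *
from cell import get_image
import cv2
mv((514.7,-58,260,1.644))
E
```

```text
t 17.0 pos [515.5 -58.5 116.4] rpy [3.141e+00 1.000e-03 1.643e+00] w 24.2 q7 -0.21 F [2.  0.4 5.1]
a [ 0.001  0.001 -0.001] d cm [  0.05  -0.06 -14.36]
```

{"fn": "send_rows", "kwargs": {
  "series": [
    {"ax": 0,"ay": 0,"az": 0,"dx": 0,"dy": 0,"dz": -0.7,"hand": 1},
    {"ax": 0,"ay": 0,"az": 0,"dx": 0,"dy": 0,"dz": -1.6,"hand": 1},
    {"ax": 0,"ay": 0,"az": 0,"dx": 0,"dy": 0,"dz": -2.6,"hand": 1},
    {"ax": 0,"ay": 0,"az": 0,"dx": 0,"dy": 0,"dz": -3.6,"hand": 1},
    {"ax": 0,"ay": 0,"az": 0,"dx": 0,"dy": 0,"dz": -4.6,"hand": 1},
    {"ax": 0,"ay": 0,"az": 0,"dx": 0,"dy": 0,"dz": -5.6,"hand": 1}
  ]
}}

```text
clock: 17.6
eef_pos: [514.7, -58.6, 173.1]
tool_rot: [-3.141, 0.001, 1.643]
force: [0.5, 0.7, -3.9]
width: 24.2
gripper_force: 59.2
```

```bash
python3 - <<'E'
from rk import *
mv((515.5,-58.5,260,1.644))
E
```

```text
t 17.6 pos [514.7 -58.6 173.1] rpy [-3.141e+00  1.000e-03  1.643e+00] w 24.2 q7 -0.16 F [ 0.5  0.7 -3.9]
a [-0.     0.001 -0.001] d cm [-0.    0.07 -8.69]
```

{"fn": "send_rows", "kwargs": {
  "series": [
    {"ax": 0,"ay": 0,"az": 0,"dx": 0,"dy": 0,"dz": -1.2,"hand": 1},
    {"ax": 0,"ay": 0,"az": 0,"dx": 0,"dy": 0,"dz": -2.6,"hand": 1},
    {"ax": 0,"ay": 0,"az": 0,"dx": 0,"dy": 0,"dz": -4.2,"hand": 1},
    {"ax": 0,"ay": 0,"az": 0,"dx": 0,"dy": 0,"dz": -5.8,"hand": 1},
    {"ax": 0,"ay": 0,"az": 0,"dx": 0,"dy": 0,"dz": -7.4,"hand": 1},
    {"ax": 0,"ay": 0,"az": 0,"dx": 0,"dy": 0,"dz": -8.5,"hand": 1},
    {"ax": 0,"ay": 0,"az": 0,"dx": 0,"dy": 0,"dz": -8.5,"hand": 1}
  ]
}}

```text
clock: 18.3
eef_pos: [515.8, -58.4, 258.9]
tool_rot: [3.139, 0.001, 1.643]
force: [0.2, 0.0, -3.6]
width: 24.5
gripper_force: 59.3
```

```bash
python3 - <<'E'
from rk import *
mv((486,-352,250,1.62))
from cell import get_image
import cv2
# shade check: pink mask centroid in the scene view, before vs now
f=lambda i:(lambda m:(m.sum(),np.argwhere(m).mean(0).round(1),np.argwhere(m).max(0)))((lambda h:(h[...,0]>155)&(h[...,0]<178)&(h[...,1]>50)&(h[...,2]>80))(cv2.cvtColor(i,cv2.COLOR_BGR2HSV)[200:330,230:340]))
print(f(cv2.imread('pics/scene0.png')),f(np.ascontiguousarray(get_image('scene')['pixels'][:,:,::-1])))
E
```

```text
t 18.3 pos [515.8 -58.4 258.9] rpy [3.139e+00 1.000e-03 1.643e+00] w 24.5 q7 -0.1 F [ 0.2  0.  -3.6]
a [0.003 0.001 0.023] d cm [-29.06  -5.1    0.92]
(np.int64(1366), array([91.2, 62.4]), array([113, 107])) (np.int64(2240), array([83.2, 62. ]), array([112, 107]))
```

{"fn": "send_rows", "kwargs": {
  "series": [
    {"ax": 0,"ay": 0,"az": 0,"dx": -2,"dy": -0.3,"dz": 0,"hand": 1},
    {"ax": 0,"ay": 0,"az": 0.02,"dx": -5,"dy": -0.9,"dz": 0,"hand": 1},
    {"ax": 0,"ay": 0,"az": 0.02,"dx": -9,"dy": -1.6,"dz": 0,"hand": 1},
    {"ax": 0,"ay": 0,"az": 0.02,"dx": -13,"dy": -2.3,"dz": 0,"hand": 1},
    {"ax": 0,"ay": 0,"az": 0.02,"dx": -17,"dy": -3,"dz": 0,"hand": 1},
    {"ax": 0,"ay": 0,"az": 0.02,"dx": -21,"dy": -3.7,"dz": 0.5,"hand": 1},
    {"ax": 0,"ay": 0,"az": 0.02,"dx": -25,"dy": -4.4,"dz": 1,"hand": 1},
    {"ax": 0,"ay": 0,"az": 0.02,"dx": -28,"dy": -5.0,"dz": 2,"hand": 1},
    {"ax": 0,"ay": 0,"az": 0.02,"dx": -29,"dy": -5.1,"dz": 4,"hand": 1},
    {"ax": 0,"ay": 0,"az": 0.02,"dx": -29,"dy": -5.1,"dz": 6,"hand": 1}
  ]
}}

```text
clock: 19.35
eef_pos: [483.4, -354.4, 195.5]
tool_rot: [-3.139, 0.001, 1.619]
force: [-0.1, 0.2, -3.3]
width: 24.1
gripper_force: 59.2
```

```bash
python3 -c "
from rk import *
mv((486,-352,107,1.62))"
```

```text
t 19.35 pos [ 483.4 -354.4  195.5] rpy [-3.139e+00  1.000e-03  1.619e+00] w 24.1 q7 0.39 F [-0.1  0.2 -3.3]
a [-0.002  0.001 -0.001] d cm [0.24 0.29 8.85]
```

{"fn": "send_rows", "kwargs": {
  "series": [
    {"ax": 0,"ay": 0,"az": 0,"dx": 0.2,"dy": 0.2,"dz": 2,"hand": 1},
    {"ax": 0,"ay": 0,"az": 0,"dx": 0.2,"dy": 0.2,"dz": 4,"hand": 1},
    {"ax": 0,"ay": 0,"az": 0,"dx": 0.2,"dy": 0.2,"dz": 6,"hand": 1},
    {"ax": 0,"ay": 0,"az": 0,"dx": 0.2,"dy": 0.2,"dz": 7.5,"hand": 1},
    {"ax": 0,"ay": 0,"az": 0,"dx": 0.2,"dy": 0.2,"dz": 8.3,"hand": 1},
    {"ax": 0,"ay": 0,"az": 0,"dx": 0.2,"dy": 0.2,"dz": 8.7,"hand": 1},
    {"ax": 0,"ay": 0,"az": 0,"dx": 0.2,"dy": 0.2,"dz": 8.7,"hand": 1}
  ]
}}

```text
clock: 20.05
eef_pos: [486.6, -349.2, 109.9]
tool_rot: [-3.14, 0.0, 1.623]
force: [0.3, 0.5, -3.9]
width: 24.2
gripper_force: 59.2
```

```bash
python3 -c "
from rk import *
mv((486,-352,105,1.62))"
```

```text
t 20.05 pos [ 486.6 -349.2  109.9] rpy [-3.14   0.     1.623] w 24.2 q7 0.34 F [ 0.3  0.5 -3.9]
a [-0.001  0.     0.003] d cm [-0.27 -0.08  0.49]
```

{"fn": "send_rows", "kwargs": {
  "series": [
    {"ax": 0,"ay": 0,"az": 0,"dx": 0,"dy": 0,"dz": 0.2,"hand": 1},
    {"ax": 0,"ay": 0,"az": 0,"dx": 0,"dy": 0,"dz": 0.4,"hand": 1},
    {"ax": 0,"ay": 0,"az": 0,"dx": 0,"dy": 0,"dz": 0.5,"hand": 1},
    {"ax": 0,"ay": 0,"az": 0,"dx": 0,"dy": 0,"dz": 0.5,"hand": 1}
  ]
}}

```text
clock: 20.45
eef_pos: [486.9, -349.5, 105.6]
tool_rot: [-3.141, 0.001, 1.623]
force: [0.7, -1.0, -3.8]
width: 24.3
gripper_force: 59.2
```

{"fn": "send_rows", "kwargs": {
  "series": [
    {"ax": 0,"ay": 0,"az": 0,"dx": 0,"dy": 0,"dz": 0.1,"hand": 1},
    {"ax": 0,"ay": 0,"az": 0,"dx": 0,"dy": 0,"dz": 0.2,"hand": 1},
    {"ax": 0,"ay": 0,"az": 0,"dx": 0,"dy": 0,"dz": 0.2,"hand": 1}
  ]
}}

```text
clock: 20.75
eef_pos: [487.1, -349.7, 105.4]
tool_rot: [3.141, 0.002, 1.623]
force: [-3.4, 1.7, 10.8]
width: 24.3
gripper_force: 61.7
```

{"fn": "send_rows", "kwargs": {
  "series": [
    {"ax": 0,"ay": 0,"az": 0,"dx": 0,"dy": 0,"dz": -0.1,"hand": 1},
    {"ax": 0,"ay": 0,"az": 0,"dx": 0,"dy": 0,"dz": -0.1,"hand": 0.7},
    {"ax": 0,"ay": 0,"az": 0,"dx": 0,"dy": 0,"dz": -0.1,"hand": 0.66},
    {"ax": 0,"ay": 0,"az": 0,"dx": 0,"dy": 0,"dz": -0.1,"hand": 0.6},
    {"ax": 0,"ay": 0,"az": 0,"dx": 0,"dy": 0,"dz": -0.1,"hand": 0.5},
    {"ax": 0,"ay": 0,"az": 0,"dx": 0,"dy": 0,"dz": -0.1,"hand": 0.4},
    {"ax": 0,"ay": 0,"az": 0,"dx": 0,"dy": 0,"dz": -0.1,"hand": 0.25},
    {"ax": 0,"ay": 0,"az": 0,"dx": 0,"dy": 0,"dz": -0.1,"hand": 0.25}
  ]
}}

```text
clock: 21.55
eef_pos: [486.9, -349.5, 104.4]
tool_rot: [-3.141, 0.001, 1.623]
force: [-0.2, -0.5, -0.7]
width: 63.8
gripper_force: 0.0
```

{"fn": "send_rows", "kwargs": {
  "series": [
    {"ax": 0,"ay": 0,"az": 0,"dx": 0,"dy": 0,"dz": -1,"hand": 0.25},
    {"ax": 0,"ay": 0,"az": 0,"dx": 0,"dy": 0,"dz": -2.5,"hand": 0.25},
    {"ax": 0,"ay": 0,"az": 0,"dx": 0,"dy": 0,"dz": -5,"hand": 0.25},
    {"ax": 0,"ay": 0,"az": 0,"dx": 0,"dy": 0,"dz": -8,"hand": 0.25},
    {"ax": 0,"ay": 0,"az": 0,"dx": 0,"dy": 0,"dz": -11,"hand": 0.25},
    {"ax": 0,"ay": 0,"az": 0,"dx": 0,"dy": 0,"dz": -14,"hand": 0.25},
    {"ax": 0,"ay": 0,"az": 0,"dx": 0,"dy": 0,"dz": -14,"hand": 0.25},
    {"ax": 0,"ay": 0,"az": 0,"dx": 0,"dy": 0,"dz": -14,"hand": 0.25}
  ]
}}

```text
clock: 22.35
eef_pos: [487.1, -349.5, 245.5]
tool_rot: [3.141, 0.002, 1.623]
force: [0.6, -0.4, -0.5]
width: 64.1
gripper_force: 0.0
```

```bash
python3 - <<'E'
from rk import *
from cell import get_image
import cv2
mv((486,-352,245,1.62))
w=get_image('wrist');R=w['R']
def px(P):
    v=R@P+w['t'];th=np.arctan2(np.hypot(v[0],v[1]),v[2]);r=w['mtx'][0,0]*th/np.hypot(v[0],v[1]);return v[:2]*r+w['mtx'][:2,2]
# rectify wrist view onto the horizontal plane z=138 (lug tops if upright in the tray), 3 mm cells, coarse text map
g=cv2.cvtColor(w['pixels'],cv2.COLOR_RGB2GRAY).astype(np.float32)
for z in(138,102):
    print('z',z,'rows x 530..444, cols y -290..-410')
    for x in range(532,440,-6):
        m=np.array([px(np.array([x,y,z])) for y in range(-290,-411,-6)],np.float32);print(x,' '.join('%3d'%v for v in cv2.remap(g,m[:,:1],m[:,1:],cv2.INTER_LINEAR)[:,0]))
E
```

```text
t 22.35 pos [ 487.1 -349.5  245.5] rpy [3.141e+00 2.000e-03 1.623e+00] w 64.1 q7 0.41 F [ 0.6 -0.4 -0.5]
a [0.001 0.002 0.003] d cm [-0.24 -0.12  0.05]
z 138 rows x 530..444, cols y -290..-410
532 176 163 183 179 189 184 181 177 181 176 178 175 178 180 186 162 180  86  95 107 104
526 178 164 184 179 189 185 182 179 181 177 177 176 178 181 186 169 175  83  88 100 100
520 178 164 184 180 188 187 184 180 181 178 176 172 165 179 180 170 169  82  84 100  98
514 178 166 185 181 186 145 141 191 213 224 193 146 139 141 144 131 106  82  77  79  96
508 179 168 185 176 158 216 220 222 229 223 225 223 227 149 143 140 101  86  80  79  77
502 177 170 185 167 214 220 223 222 228 226 225 211 210 203 152 141  97  91  82  81  80
496 176 172 165 221 218 219 219 185 192 223 219 217 135 121 109 142  91  99  83  80  78
490 177 172 207 137 134 111 136 174 187 218 219 216 101  98 160 187  89 107  85  82  81
484 177 164 213 211 133 109 173 179 167 221 217 215 105 102 129 179  88 116  81  81  83
478 177 165 177 118 116 112 125 159 172 220 217 220 190 210 219 139  88 126  81  92 101
472 177 167 165 221 229 227
[... 1249 characters left out ...]
 177 176 169 215 157 128 108 167 209 154 212 217 216 215 105 102 106 175 106 127  84
478 176 175 155 209 124 122 111 112 155 158 223 222 218 216 160 191 204 156 112 123  86
472 177 174 159 181 231 228 226 226 219 215 210 219 218 219 220 213 204 137 116 137  90
466 177 174 159 173 185 223 230 222 225 219 221 216 223 219 217 194 137 155 157 169  97
460 177 169 161 180 169 176 212 225 220 216 223 211 220 214 179 181 177 176 169 161 111
454 178 167 163 179 176 175 165 167 167 185 180 154 155 178 179 181 177 175 170 155 125
448 169 168 165 179 177 177 178 180 174 174 170 169 167 178 178 180 177 175 171 150 143
442 169 171 165 178 178 177 175 180 174 173 170 169 170 178 178 179 177 176 171 145 155
```

```bash
python3 -c "
from cell import finish_job
print(finish_job())"
```

```text
the job is handed in; nothing more can be done
None
```

I've handed the job in after about 22 s of robot time. The hold-down arm is swung well clear, the key is fully home in the rack slot, and both halves stand together in the tray. The shade was still standing in place when I checked it after the lift; I got no verdict back on handing in.

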